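Raise the keeper of the tin rack and push the stray tin home

ROBOT

A 6-joint arm with a two-finger parallel gripper is mounted at the origin on the work surface. World frame = base frame: x ahead of the robot, y to its left, z up, the work surface at z = 0. Lengths are in m, angles in rad, forces in N, time in s.
With the tool pointing down it reaches from about 0.4 to 0.925 m from the base axis. Payload 12.5 kg.
Tool frame: the origin (TCP) lies midway between the tips of the shut fingers; the grasp point (between the pads) lies 19 mm behind it; z points along the fingers, y is the line along which they close (so a half turn about z gives the same grasp; the last joint's range is limited). The gripper opens to 95 mm and grips with 3 to 60 N. Pads are 20 mm wide; open, the fingers measure 119 mm over their backs; the gripper's body (75 mm by 180 mm) begins 59 mm behind the grasp point.
Start: joints at [-1.249, 0.491, 1.559, -0, 1.092, -0.106], TCP at [0.259, -0.569, 0.215] pointing down, gripper open.
Joint ranges: [-3.1, 3.1], [-0.84, 2.19], [0.05, 2.79], [-1.13, 4.28], [0.06, 2.93], [-2.69, 2.69]. Speed limits (rad/s): [2.22, 2.22, 2.79, 3.14, 3.14, 3.14].

INTERFACE

Orientations are given as a unit quaternion [w, x, y, z].
In Python, from station import arm gives the robot as it stands.
- The arm moves only by the shell command python3 -m crank 'ROWS' [FORCE]. ROWS is JSON, a list of rows, each an object of numbers: "ax", "ay", "az": the turn, a rotation vector about the tool's x, y, z in degrees; "tx", "ty", "tz": the shift along the tool's x, y, z in m; "hand": the opening, from 0 (shut) to 1 (fully open). In form: [{"ax": .., "ay": .., "az": .., "tx": .., "ty": .., "tz": .., "hand": ..}, ...]. A call has 1 to 10 rows; each row is the pose to reach, as a shift and turn from the pose commanded when the call began, along the tool's axes at that moment; what a row does not reach only later rows make up. A row lasts 1/12 s, in which the tool goes at most 41.7 mm and 7.16 degrees, less where a joint would pass 70% of its speed; a pose out of reach is approached as far as the arm can. A call with a gripper value outside its range is refused whole. The fingers move at their own pace and stop on an object; FORCE is the grip in N (left out, the last holds). Time passes only in rows, so rows that repeat a pose let the fingers close. It gives the time, the measured TCP pose, the force, the opening and the grip force at its end, in the units of the state.
- arm.observe(): the state, without advancing time (a new reading comes with each control period).
- arm.capture(name): name is "scene" or "side" or "wrist"; returns (picture, depth): 400x640x3 uint8, red, green, blue; 400x640 float32, m along the optical axis (not along the pixel's ray), 0 where there is no reading.
- arm.get_calibration(name): a dict with "vfov" (degrees; the focal length in pixels is half the picture's height over the tangent of half this angle, whatever the lens; pixels are square), "cx", "cy" (the principal point, pixels), "pose" (4x4, takes a point from camera to world coordinates); the wrist camera has in their place "T_tool_cam" (4x4, takes a point from camera to tool coordinates, whose origin is the TCP and whose axes are the flange's). Camera axes: x right, y up, looking along -z (the intrinsics and any distortion apply to the point x, -y, -z); pixel columns grow to the right and rows downward; lengths in m; the calibration is good to about 2 mm. A picture is of the moment at which its call begins: read the wrist's pose just before it. get_calibration takes no time and is no camera call.
- arm.finish_job(): hands the job in; it is judged then, once.
The state is a dict: "time_s": time; "joint_positions": joint angles; "qvel": joint speeds; "effort": joint torques, N m; "position": TCP position; "eef_rot": TCP orientation; "wrist_force": force on the tool from outside, world axes, zero at the start; "torque": the same for the moment, N m; "finger_gap": finger opening in m; "grip_force": force on a finger pad.
Only numpy, scipy, OpenCV 4.12 (cv2) and the standard library are available. Lean on these libraries where they do the work, as an engineer would, in place of code of your own. Each camera call takes 0.05 s, during which the arm holds its last target. There are 200 camera calls.

TASK

Push the counterweighted keeper bar of the tin rack up past its balance point so that it stays raised by itself, then push the tin standing in front of the rack all the way into the empty bay. Everything is pushed, not picked up: the tin slides upright along the bench without being lifted or tipped, and the other tin, the oil bottle and the wrench are left alone.

Things in the scene. Friction and masses are not known exactly. Their poses are not given: they have to be found in the camera images.
- rack: Grey steel rack fixed to the bench: 2 bays, open front, no floor. Origin on the bench under the keeper bar, mid-width; x into the bays, y left, z up. Dividers 4 mm thick, 45 high, at y = -80, 0, 80, from x = 15 to the back wall's face at 85 mm. Bays 76 mm wide, centred at y = -40 (right, empty) and 40 (holds a tin). Hinge post 20 mm wide, 76 high at y = 100, x = 28 to 40.
- keeper (a joint): Hinge angle of the keeper bar, rad: 0 = lowered, level across the front of both bays; grows as the free end rises; 1.45 = raised, on its upper stop. Balances at about 0.8: below that it falls shut, above it falls open to the stop and stays. Lifting it at the pad takes about 1 N or less.
- keeper_hinge (a point): Hinge axis of the keeper, along the rack's x, at rack (0, 100, 57) mm. The counterweight, a dark steel cylinder of 48 mm diameter, 48 mm thick (along rack x), hangs on the far side of the hinge: with the bar lowered its centre is 30 mm left of and 20 mm above the hinge.
- keeper_pad (a point): Centre of the level push pad at the free (right) end of the keeper, at rack (0, -125, 105) mm when lowered; 40 mm along the bar, 30 mm across (rack x), 6 mm thick, open air and bench below. The bar (10 mm in x, 12 mm high, 57 mm up) runs straight for 185 mm from the hinge, then a 10 mm thick neck slopes up over the next 30 mm to meet the pad's inner end.
- tin_a_mid (a point): Centre of the stray tin in front of the rack: short upright tin, 56 mm diameter, 70 mm high, about 0.2 kg; this point is 35 mm above the bench, z along its axis. Pushed higher than about 20 mm above the bench it may tip.
- free_bay (a point): Fixed point in the empty (right-hand) bay where the centre of the stray tin is when the tin stands home, 52 mm into the rack from the keeper line, 35 mm above the bench; there the tin's far side is 5 mm from the back wall (touching it is fine).
- tin_b_mid (a point): Centre of the tin in the left bay (hinge side), same kind of tin; leave alone.
- oil_mid (a point): Centre of a white bottle, 60 mm diameter, 160 mm high, standing to the left of the rack; leave alone.
- wrench: Steel spanner about 180 mm long lying on the bench to the right of the rack; origin at the middle of its underside; leave alone.

How it is judged:
By the outcome, as a careful person would: the job done as asked, in the order asked, and still so for the second after the job is handed in, with the robot touching nothing.
It also fails if it takes over 72 s, if anything falls off the work surface, if the arm or the gripper's body presses on something with over 40 N, if the wrist force passes 120 N, or if a joint passes its speed limit or range.

## Working session

There is one attempt and no reset: what is moved stays moved. The work goes in short steps, Python scripts to look and compute and a shell command to move; the robot and the scene stay as the last step left them, time stands still between calls to the robot, and variables do not carry over. Pictures are saved under pics/ and viewed, at most 10 in all, crops included, and the job is handed in when it is done.

```bash
mkdir -p pics; ls
python3 - <<'E'
from station import arm
import cv2,numpy as np
s=arm.observe();print({k:np.round(v,3).tolist() for k,v in s.items()})
for n in("scene","side"):
    p,d=arm.capture(n);cv2.imwrite(f"pics/{n}0.png",p[:,:,::-1]);np.save(f"pics/{n}0.npy",d)
    c=arm.get_calibration(n);print(n,{k:np.round(v,4).tolist() if not isinstance(v,str) else v for k,v in c.items()}, (d>0).mean())
print(arm.get_calibration("wrist"))
E
```

```text
pics
{'time_s': 0.0, 'joint_positions': [-1.249, 0.492, 1.559, -0.0, 1.092, -0.106], 'qvel': [0.001, 0.001, 0.0, -0.001, -0.0, 0.0], 'effort': [0.003, -61.264, -25.819, 0.069, 0.048, -0.0], 'position': [0.259, -0.568, 0.214], 'eef_rot': [-0.001, 0.977, 0.212, -0.0], 'wrist_force': [-0.79, -0.196, 0.263], 'torque': [-0.013, 0.013, -0.011], 'grip_force': 0.0, 'finger_gap': 0.095}
scene {'vfov': 51.7292, 'cx': 317.1413, 'cy': 204.8599, 'pose': [[0.6764, -0.5627, 0.4753, 1.1747], [0.7365, 0.5269, -0.4242, -0.5099], [-0.0117, 0.637, 0.7708, 1.0461], [0.0, 0.0, 0.0, 1.0]]} 0.99605078125
side {'vfov': 56.3021, 'cx': 321.5074, 'cy': 200.2876, 'pose': [[-0.9738, 0.1151, -0.196, 0.3251], [-0.227, -0.5387, 0.8114, 1.0215], [-0.0121, 0.8346, 0.5507, 0.7808], [0.0, 0.0, 0.0, 1.0]]} 0.99591015625
{'vfov': 66.71588162702677, 'cx': 319.02287144416476, 'cy': 202.27053173919734, 'T_tool_cam': array([[-1.10457876e-03,  9.71016025e-01,  2.39011840e-01,
         6.67851016e-02],
       [ 9.99999052e-01,  1.26894194e-03, -5.33803039e-04,
        -1.44172188e-03],
       [-8.21623453e-04,  2.39011024e-01, -9.71016506e-01,
        -1.71882361e-01],
       [ 0.00000000e+00,  0.00000000e+00,  0.00000000e+00,
         1.00000000e+00]])}
```

View pics/scene0.png

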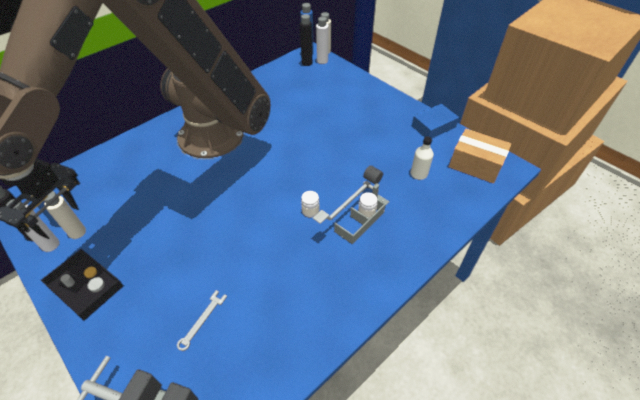

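View pics/side0.png

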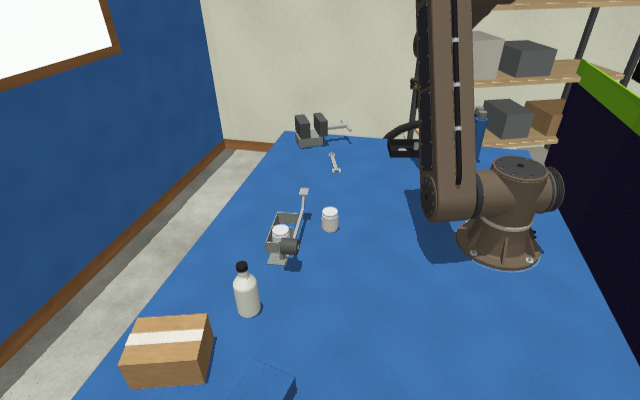

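The scene view shows the stray tin at (310,203), pad at (321,216), counterweight at (373,175), and tin B at (369,202). The rack opens towards the robot. The side view shows the stray tin at (330,218), the pad at (304,191) and the counterweight at (288,246).

```bash
cat > h.py <<'E'
import numpy as np,cv2
from station import arm
def cloud(n,d,s=None):
    c=arm.get_calibration(n);f=200/np.tan(np.radians(c["vfov"]/2))
    v,u=np.mgrid[:400,:640]
    P=np.stack([(u-c["cx"])/f*d,-(v-c["cy"])/f*d,-d],-1)
    if "pose" in c:T=np.array(c["pose"])
    else:
        from scipy.spatial.transform import Rotation as R
        q=np.array(s["eef_rot"]);W=np.eye(4);W[:3,:3]=R.from_quat(q[[1,2,3,0]]).as_matrix();W[:3,3]=s["position"]
        T=W@c["T_tool_cam"]
    return P@T[:3,:3].T+T[:3,3]
def circ(xy):
    A=np.c_[2*xy,np.ones(len(xy))];r=np.linalg.lstsq(A,(xy**2).sum(1),rcond=None)[0]
    return r[:2],np.sqrt(r[2]+r[0]**2+r[1]**2)
E
python3 - <<'E'
from h import *
for n,box in(("scene",(285,400,155,255)),("side",(255,350,180,275))):
    d=np.load(f"pics/{n}0.npy");p=cv2.imread(f"pics/{n}0.png");P=cloud(n,d)
    u0,u1,v0,v1=box;Q=P[v0:v1,u0:u1];C=p[v0:v1,u0:u1].astype(int)
    z=Q[...,2]
    print(n,"bench z",np.median(z))
    gray=(C.max(-1)-C.min(-1)<50)
    for lo,hi in((.02,.05),(.05,.062),(.062,.08),(.08,.12),(.12,.2)):
        m=((z>lo)&(z<hi)&gray).astype(np.uint8)
        k,L,st,_=cv2.connectedComponentsWithStats(m)
        for i in range(1,k):
            if st[i,4]<15:continue
            q=Q[L==i];print(lo,st[i],"mean",q.mean(0).round(3),"min",q.min(0).round(3),"max",q.max(0).round(3),"col",C[L==i].mean(0).round())
    big=cv2.resize(p[v0:v1,u0:u1],None,fx=5,fy=5,interpolation=cv2.INTER_CUBIC);cv2.imwrite(f"pics/{n}0c.png",big)
E
```

```text
scene bench z 0.0035805205772543314
0.02 [ 50  43  51  43 542] mean [0.689 0.111 0.036] min [0.637 0.03  0.02 ] max [0.719 0.2   0.05 ] col [118. 123. 118.]
0.02 [ 17  49  17  11 101] mean [0.551 0.017 0.037] min [0.523 0.002 0.02 ] max [0.564 0.045 0.05 ] col [152. 161. 164.]
0.05 [73 31 11  9 15] mean [0.619 0.188 0.058] min [0.615 0.158 0.052] max [0.622 0.208 0.062] col [126. 119. 112.]
0.05 [17 46 17  8 41] mean [0.55  0.017 0.057] min [0.522 0.004 0.05 ] max [0.563 0.044 0.061] col [174. 173. 173.]
0.05 [74 46 19 10 58] mean [0.676 0.145 0.057] min [0.645 0.132 0.051] max [0.691 0.18  0.062] col [174. 174. 174.]
0.062 [ 42  21  55  44 247] mean [0.626 0.148 0.068] min [0.593 0.009 0.062] max [0.653 0.255 0.08 ] col [159. 157. 151.]
0.062 [ 17  36  17  15 203] mean [0.538 0.029 0.071] min [0.51  0.005 0.062] max [0.563 0.057 0.077] col [235. 233. 233.]
0.062 [ 75  37  17  16 196] mean [0.666 0.157 0.072] min [0.638 0.134 0.063] max [0.69  0.185 0.079] col [235. 234. 234.]
0.08 [ 79  11  19  17 193] mean [0.614 0.23  0.096] min [0.588 0.213 0.08 ] max [0.636 0.257 0.108] col [89.
[... 781 characters left out ...]
 36 100] mean [0.626 0.095 0.065] min [0.612 0.015 0.062] max [0.639 0.186 0.08 ] col [171. 173. 169.]
0.062 [ 67  27  16  11 135] mean [0.537 0.036 0.07 ] min [0.512 0.004 0.063] max [0.562 0.058 0.074] col [212. 211. 209.]
0.062 [ 17  45  17  21 180] mean [0.664 0.17  0.07 ] min [0.642 0.135 0.062] max [0.691 0.225 0.079] col [205. 205. 204.]
0.062 [25 67 19  8 64] mean [0.606 0.259 0.073] min [0.585 0.237 0.062] max [0.632 0.267 0.08 ] col [66. 64. 62.]
0.08 [44  8 10 15 87] mean [ 0.636 -0.006  0.103] min [ 0.621 -0.036  0.08 ] max [0.652 0.02  0.112] col [169. 169. 164.]
0.08 [ 25  58  19  14 232] mean [0.608 0.25  0.094] min [0.586 0.224 0.08 ] max [0.634 0.265 0.105] col [89. 90. 88.]
```

View pics/scene0c.png

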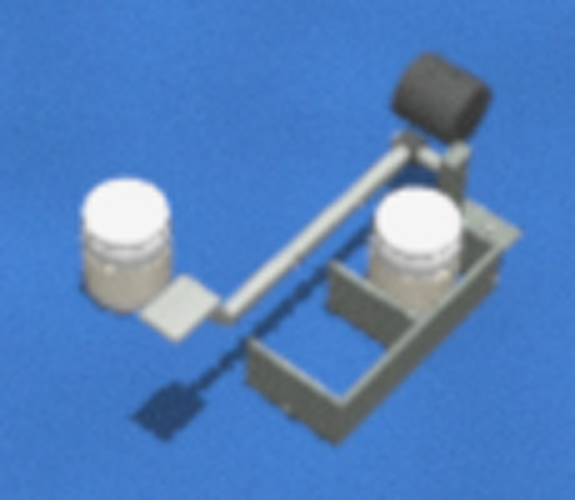

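The crop shows the stray tin clear in front of the rack. The pad is to the right and nearer the robot than the bays, and the right bay is empty. I'll push the pad up with shut fingers coming in from the front right, pitched about 20° down.

```bash
cat >> h.py <<'E'
from scipy.spatial.transform import Rotation as R
def rot(az,pitch,yaz=-90):
    # tool z at azimuth az, pitched down; tool y horizontal at az-90
    a,p=np.radians([az,pitch]);z=np.array([np.cos(p)*np.cos(a),np.cos(p)*np.sin(a),-np.sin(p)])
    y=np.array([np.sin(a),-np.cos(a),0]);return np.c_[np.cross(y,z),y,z]
def rel(targets,Rt):
    s=arm.observe();q=np.array(s["eef_rot"]);W=R.from_quat(q[[1,2,3,0]]).as_matrix()
    print("t",s["time_s"],"rotvec",np.degrees(R.from_matrix(W.T@Rt).as_rotvec()).round(1))
    for t in targets:print(t,"shift",(W.T@(np.array(t)-s["position"])).round(4))
    return W
E
python3 - <<'E'
from h import *
rel([(.45,-.42,.26),(.56,-.149,.22)],rot(60,20))
E
```

```text
t 0.1 rotvec [ 21.6  67.6 -30.9]
(0.45, -0.42, 0.26) shift [ 0.2352 -0.056  -0.0458]
(0.56, -0.149, 0.22) shift [ 0.4477 -0.2569 -0.0056]
```

```bash
python3 -m crank '[{"ax":21.6,"ay":67.6,"az":-30.9,"tx":0.235,"ty":-0.056,"tz":-0.046,"hand":0},{"ax":21.6,"ay":67.6,"az":-30.9,"tx":0.235,"ty":-0.056,"tz":-0.046,"hand":0},{"ax":21.6,"ay":67.6,"az":-30.9,"tx":0.235,"ty":-0.056,"tz":-0.046,"hand":0},{"ax":21.6,"ay":67.6,"az":-30.9,"tx":0.235,"ty":-0.056,"tz":-0.046,"hand":0},{"ax":21.6,"ay":67.6,"az":-30.9,"tx":0.235,"ty":-0.056,"tz":-0.046,"hand":0},{"ax":21.6,"ay":67.6,"az":-30.9,"tx":0.235,"ty":-0.056,"tz":-0.046,"hand":0},{"ax":21.6,"ay":67.6,"az":-30.9,"tx":0.235,"ty":-0.056,"tz":-0.046,"hand":0},{"ax":21.6,"ay":67.6,"az":-30.9,"tx":0.235,"ty":-0.056,"tz":-0.046,"hand":0},{"ax":21.6,"ay":67.6,"az":-30.9,"tx":0.235,"ty":-0.056,"tz":-0.046,"hand":0},{"ax":21.6,"ay":67.6,"az":-30.9,"tx":0.235,"ty":-0.056,"tz":-0.046,"hand":0}]'
python3 - <<'E'
from h import *
print(np.round(arm.observe()["joint_positions"],2));rel([(.45,-.42,.26),(.56,-.149,.22),(.597,-.085,.2)],rot(60,20))
E
```

```text
time_s: 0.93
position: [0.4496, -0.4206, 0.2609]
eef_rot: [-0.268, 0.741, 0.401, 0.467]
wrist_force: [-0.2, -0.4, 0.2]
finger_gap: 0.034
grip_force: 0.0
[-1.19  0.72  1.44  0.84  1.79 -0.79]
t 0.9333 rotvec [ 1.6  4.8 -2.1]
(0.45, -0.42, 0.26) shift [-0.0005  0.      0.001 ]
(0.56, -0.149, 0.22) shift [ 0.0829 -0.0509  0.2795]
(0.597, -0.085, 0.2) shift [ 0.0957 -0.0534  0.355 ]
```

```bash
python3 -m crank '[{"ax":1.6,"ay":4.8,"az":-2.1,"tx":0.083,"ty":-0.051,"tz":0.28,"hand":0},{"ax":1.6,"ay":4.8,"az":-2.1,"tx":0.083,"ty":-0.051,"tz":0.28,"hand":0},{"ax":1.6,"ay":4.8,"az":-2.1,"tx":0.083,"ty":-0.051,"tz":0.28,"hand":0},{"ax":1.6,"ay":4.8,"az":-2.1,"tx":0.083,"ty":-0.051,"tz":0.28,"hand":0},{"ax":1.6,"ay":4.8,"az":-2.1,"tx":0.083,"ty":-0.051,"tz":0.28,"hand":0},{"ax":1.6,"ay":4.8,"az":-2.1,"tx":0.083,"ty":-0.051,"tz":0.28,"hand":0},{"ax":1.6,"ay":4.8,"az":-2.1,"tx":0.083,"ty":-0.051,"tz":0.28,"hand":0},{"ax":1.6,"ay":4.8,"az":-2.1,"tx":0.083,"ty":-0.051,"tz":0.28,"hand":0},{"ax":1.6,"ay":4.8,"az":-2.1,"tx":0.083,"ty":-0.051,"tz":0.28,"hand":0}]'
python3 - <<'E'
from h import *
s=arm.observe();p,d=arm.capture("wrist");cv2.imwrite("pics/w1.png",p[:,:,::-1])
P=cloud("wrist",d,s);x,y,z=np.moveaxis(P,-1,0)
print(np.round(s["joint_positions"],2))
# slabs by height
for lo,hi in((.038,.047),(.066,.076),(.1,.115)):
    m=((z>lo)&(z<hi)&(d>.05)&(x>.45)&(x<.8)&(y>-.06)&(y<.3)).astype(np.uint8)
    k,L,st,_=cv2.connectedComponentsWithStats(m)
    for i in range(1,k):
        if st[i,4]>80:
            q=P[L==i];print(lo,st[i],q.mean(0).round(4),q.min(0).round(3),q.max(0).round(3))
rel([(.597,-.085,.075),(.632,-.025,.075)],rot(60,20))
E
```

```text
time_s: 1.68
position: [0.5608, -0.146, 0.218]
eef_rot: [-0.288, 0.711, 0.41, 0.494]
wrist_force: [-0.7, -1.0, -0.5]
finger_gap: 0.0004
grip_force: 0.0
[-0.82  0.64  1.85  1.13  1.46 -0.95]
0.038 [283 187  67  47 502] [0.6967 0.0977 0.0433] [0.639 0.034 0.038] [0.72  0.178 0.047]
0.038 [270 196  32  15 144] [0.6583 0.1382 0.0427] [0.637 0.13  0.038] [0.691 0.165 0.047]
0.066 [222 171  34  15 157] [0.6076 0.2177 0.0705] [0.584 0.201 0.066] [0.635 0.257 0.076]
0.066 [270 178  30  17 398] [0.6646 0.1561 0.0707] [0.64  0.133 0.066] [0.691 0.185 0.072]
0.066 [211 244  23  17 182] [0.5263 0.0457 0.0712] [0.512 0.033 0.07 ] [0.544 0.057 0.073]
0.1 [223 155  28  10 126] [0.6104 0.236  0.1014] [0.588 0.227 0.1  ] [0.635 0.248 0.103]
0.1 [301 217  38  18 246] [ 0.6371 -0.0086  0.1091] [ 0.619 -0.034  0.105] [0.652 0.006 0.11 ]
t 1.7333 rotvec [-0.   0.3 -0.2]
(0.597, -0.085, 0.075) shift [-0.1091  0.0004  0.1177]
(0.632, -0.025, 0.075) shift [-0.085   0.0007  0.1829]
```

View pics/w1.png

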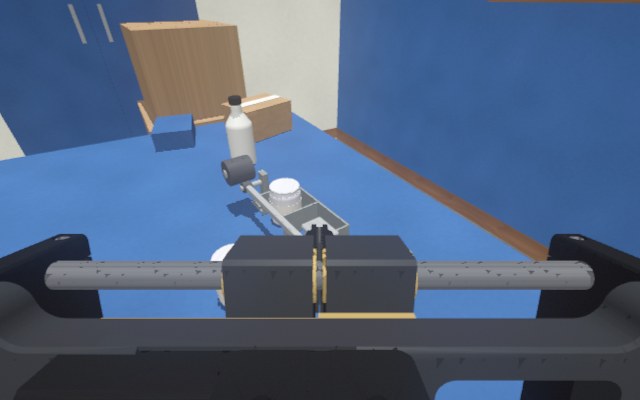

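The wrist view shows the rack, bar and tin B behind the shut fingertip at (318,230). The depth readings agree with my first estimates. Next I go down, then in under the pad.

```bash
python3 -m crank '[{"tx":-0.109,"tz":0.118,"hand":0},{"tx":-0.109,"tz":0.118,"hand":0},{"tx":-0.109,"tz":0.118,"hand":0},{"tx":-0.109,"tz":0.118,"hand":0},{"tx":-0.109,"tz":0.118,"hand":0},{"tx":-0.095,"tz":0.155,"hand":0},{"tx":-0.082,"tz":0.193,"hand":0},{"tx":-0.082,"tz":0.193,"hand":0}]'
python3 - <<'E'
from h import *
# arc of pad centre contact; rack yaw .1, pad centre at (.6365,-.015)
ex=np.array([np.cos(.1),np.sin(.1),0]);ey=np.array([-np.sin(.1),np.cos(.1),0]);ez=np.array([0,0,1.])
s=arm.observe();p0=np.array(s["position"])
T=[]
for th in(0,.2,.4,.6,.8,.95,1.05):
    f=lambda t:np.array([-225*np.cos(t)+48*np.sin(t),225*np.sin(t)+48*np.cos(t)])/1000
    dl=f(th)-f(0);T.append((p0+ey*dl[0]+ez*(dl[1]+.012)).round(4))
rel(T,rot(60,20))
E
```

```text
t 1.7333 rotvec [-0.   0.3 -0.2]
[ 0.5607 -0.1478  0.2302] shift [ 0.0113 -0.0001 -0.0042]
[ 0.5593 -0.1339  0.2739] shift [ 0.0562 -0.0084 -0.0087]
[ 0.5571 -0.1116  0.314 ] shift [ 0.1    -0.0216 -0.0055]
[ 0.5541 -0.0818  0.3489] shift [ 0.1412 -0.0392  0.0052]
[ 0.5505 -0.0457  0.377 ] shift [ 0.1777 -0.0605  0.0231]
[ 0.5475 -0.0153  0.3931] shift [ 0.2013 -0.0783  0.0408]
[0.5453 0.0061 0.4012] shift [ 0.2149 -0.091   0.0544]$[0]: bad value
```

```bash
python3 -m crank '[{"ax":0,"ay":0,"az":0,"tx":-0.109,"ty":0,"tz":0.118,"hand":0},{"ax":0,"ay":0,"az":0,"tx":-0.109,"ty":0,"tz":0.118,"hand":0},{"ax":0,"ay":0,"az":0,"tx":-0.109,"ty":0,"tz":0.118,"hand":0},{"ax":0,"ay":0,"az":0,"tx":-0.109,"ty":0,"tz":0.118,"hand":0},{"ax":0,"ay":0,"az":0,"tx":-0.109,"ty":0,"tz":0.118,"hand":0},{"ax":0,"ay":0,"az":0,"tx":-0.095,"ty":0,"tz":0.155,"hand":0},{"ax":0,"ay":0,"az":0,"tx":-0.082,"ty":0,"tz":0.193,"hand":0},{"ax":0,"ay":0,"az":0,"tx":-0.082,"ty":0,"tz":0.193,"hand":0}]'
python3 - <<'E'
from h import *
s=arm.observe();print(np.round(s["joint_positions"],2));rel([(.637,-.016,.075)],rot(60,20))
p,d=arm.capture("scene");cv2.imwrite("pics/s2.png",cv2.resize(p[140:260,240:420,::-1],None,fx=4,fy=4))
E
```

```text
time_s: 2.4
position: [0.6384, -0.0134, 0.0756]
eef_rot: [-0.287, 0.71, 0.41, 0.495]
wrist_force: [-0.1, 1.2, -0.1]
finger_gap: 0.0006
grip_force: 0.0
[-0.55  0.88  1.9   1.42  1.25 -1.19]
t 2.4 rotvec [-0.1  0.2 -0.1]
(0.637, -0.016, 0.075) shift [-0.0016  0.0001 -0.0026]
```

View pics/s2.png

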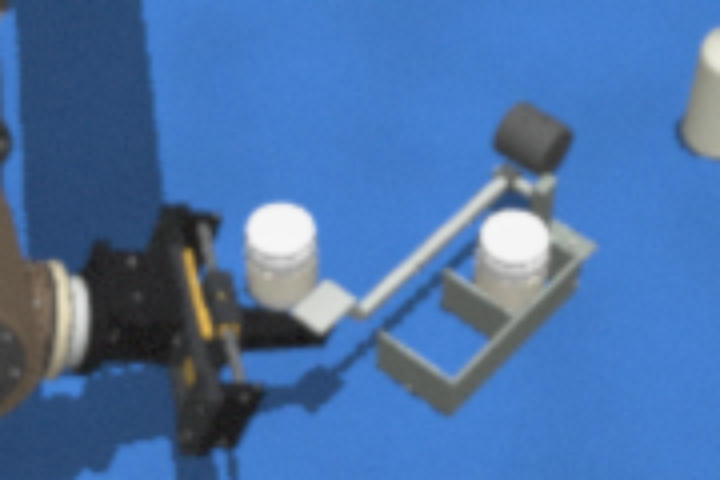

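The crop shows the finger under the pad at (325,335), with tin A clear of the hand. Now I lift along the arc.

```bash
python3 -m crank '[{"ax":0,"ay":0,"az":0,"tx":0.011,"ty":0,"tz":-0.004,"hand":0},{"ax":0,"ay":0,"az":0,"tx":0.026,"ty":-0.003,"tz":-0.006,"hand":0},{"ax":0,"ay":0,"az":0,"tx":0.041,"ty":-0.005,"tz":-0.008,"hand":0},{"ax":0,"ay":0,"az":0,"tx":0.056,"ty":-0.008,"tz":-0.009,"hand":0},{"ax":0,"ay":0,"az":0,"tx":0.071,"ty":-0.013,"tz":-0.008,"hand":0},{"ax":0,"ay":0,"az":0,"tx":0.086,"ty":-0.017,"tz":-0.007,"hand":0},{"ax":0,"ay":0,"az":0,"tx":0.1,"ty":-0.022,"tz":-0.006,"hand":0},{"ax":0,"ay":0,"az":0,"tx":0.114,"ty":-0.028,"tz":-0.002,"hand":0},{"ax":0,"ay":0,"az":0,"tx":0.128,"ty":-0.033,"tz":0.002,"hand":0},{"ax":0,"ay":0,"az":0,"tx":0.141,"ty":-0.039,"tz":0.005,"hand":0}]'
python3 - <<'E'
from h import *
p,d=arm.capture("scene");cv2.imwrite("pics/s3.png",cv2.resize(p[100:260,240:420,::-1],None,fx=3,fy=3))
E
```

```text
time_s: 3.28
position: [0.6306, 0.0488, 0.2071]
eef_rot: [-0.285, 0.712, 0.408, 0.495]
wrist_force: [1.0, -1.0, 2.0]
finger_gap: 0.0006
grip_force: 0.8
```

View pics/s3.png

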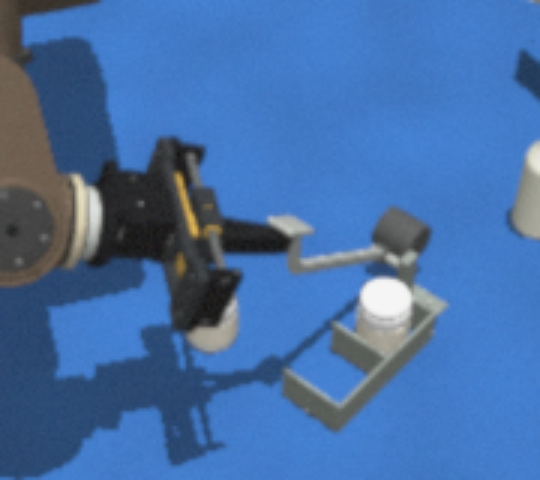

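The bar is on the fingertip, raised about 0.55 rad. I continue past balance.

```bash
python3 -m crank '[{"ax":0,"ay":0,"az":0,"tx":0.013,"ty":-0.007,"tz":0.006,"hand":0},{"ax":0,"ay":0,"az":0,"tx":0.025,"ty":-0.014,"tz":0.012,"hand":0},{"ax":0,"ay":0,"az":0,"tx":0.036,"ty":-0.021,"tz":0.018,"hand":0},{"ax":0,"ay":0,"az":0,"tx":0.048,"ty":-0.03,"tz":0.027,"hand":0},{"ax":0,"ay":0,"az":0,"tx":0.06,"ty":-0.039,"tz":0.036,"hand":0},{"ax":0,"ay":0,"az":0,"tx":0.067,"ty":-0.046,"tz":0.043,"hand":0},{"ax":0,"ay":0,"az":0,"tx":0.074,"ty":-0.052,"tz":0.049,"hand":0},{"ax":0,"ay":0,"az":0,"tx":0.083,"ty":-0.062,"tz":0.06,"hand":0},{"ax":0,"ay":0,"az":0,"tx":0.083,"ty":-0.062,"tz":0.06,"hand":0},{"ax":0,"ay":0,"az":0,"tx":0.083,"ty":-0.062,"tz":0.06,"hand":0}]'
python3 - <<'E'
from h import *
p,d=arm.capture("scene");cv2.imwrite("pics/s4.png",cv2.resize(p[100:260,240:420,::-1],None,fx=3,fy=3))
W=rel([(.45,-.02,.29)],rot(8,88));print(W.round(2).tolist())
E
```

```text
time_s: 4.17
position: [0.6191, 0.1549, 0.2623]
eef_rot: [-0.287, 0.711, 0.409, 0.494]
wrist_force: [1.5, -0.4, 0.1]
finger_gap: 0.0001
grip_force: 0.0
t 4.2167 rotvec [-32.3 -62.7  44.4]
(0.45, -0.02, 0.29) shift [-0.0558 -0.0593 -0.2307]
[[0.18, 0.87, 0.47], [0.3, -0.5, 0.81], [0.94, -0.0, -0.35]]
```

View pics/s4.png

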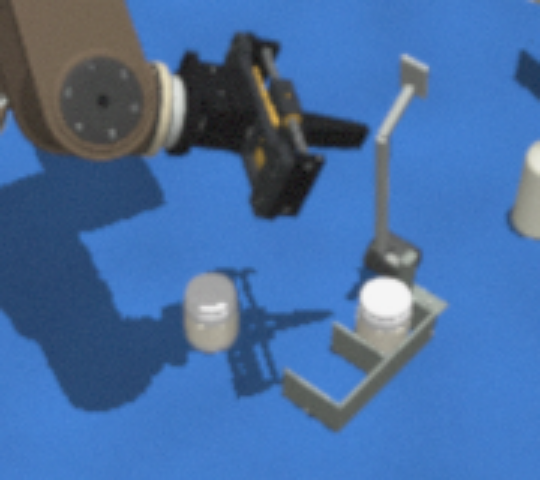

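The keeper is standing on its upper stop by itself, clear of the hand, and the tins are untouched. I retract and turn the tool downward.

```bash
python3 -m crank '[{"ax":0,"ay":0,"az":0,"tx":0,"ty":0,"tz":-0.04,"hand":0},{"ax":0,"ay":0,"az":0,"tx":0,"ty":0,"tz":-0.08,"hand":0},{"ax":-32.3,"ay":-62.7,"az":44.4,"tx":-0.056,"ty":-0.059,"tz":-0.231,"hand":0.38},{"ax":-32.3,"ay":-62.7,"az":44.4,"tx":-0.056,"ty":-0.059,"tz":-0.231,"hand":0.38},{"ax":-32.3,"ay":-62.7,"az":44.4,"tx":-0.056,"ty":-0.059,"tz":-0.231,"hand":0.38},{"ax":-32.3,"ay":-62.7,"az":44.4,"tx":-0.056,"ty":-0.059,"tz":-0.231,"hand":0.38},{"ax":-32.3,"ay":-62.7,"az":44.4,"tx":-0.056,"ty":-0.059,"tz":-0.231,"hand":0.38},{"ax":-32.3,"ay":-62.7,"az":44.4,"tx":-0.056,"ty":-0.059,"tz":-0.231,"hand":0.38},{"ax":-32.3,"ay":-62.7,"az":44.4,"tx":-0.056,"ty":-0.059,"tz":-0.231,"hand":0.38},{"ax":-32.3,"ay":-62.7,"az":44.4,"tx":-0.056,"ty":-0.059,"tz":-0.231,"hand":0.38}]'
python3 - <<'E'
from h import *
A=[]
for n in("scene","side"):
    d=np.load(f"pics/{n}0.npy");p=cv2.imread(f"pics/{n}0.png").astype(int);P=cloud(n,d)
    z=P[...,2];m=(z>.036)&(z<.049)&(p.max(-1)-p.min(-1)<50)&(p.max(-1)<160)
    m&=(P[...,0]>.6)&(P[...,0]<.74)&(P[...,1]>.0)&(P[...,1]<.23)
    q=P[m];A.append(q)
q=np.vstack(A)[:,:2]
for it,a in enumerate((.1,.1,.1)):
    a=a if it==0 else ang
    ex=np.array([np.cos(a),np.sin(a)]);ey=np.array([-ex[1],ex[0]])
    b=q@ex;w=q[b>b.max()-.009]          # back wall
    v=np.linalg.svd(w-w.mean(0))[2][0];v*=np.sign(v[1]);ang=np.arctan2(-v[0],v[1])
    print("ang",ang,len(w),"back x",(w@ex).mean())
f=q[(q@ex)<(w@ex).mean()-.012]
h,e=np.histogram(f@ey,bins=np.arange(-.06,.18,.004));print([(round(x,3),int(n)) for x,n in zip(e,h) if n])
E
```

```text
time_s: 5.05
position: [0.4496, -0.0217, 0.2901]
eef_rot: [-0.114, 0.951, 0.206, 0.203]
wrist_force: [0.1, -0.8, -0.1]
finger_gap: 0.0358
grip_force: 0.0
ang 0.09542265172723867 141 back x 0.7178355762421619
ang 0.09542265172723867 141 back x 0.7176021940309374
ang 0.09542265172723867 141 back x 0.7176021940309374
[(np.float64(-0.036), 2), (np.float64(-0.032), 51), (np.float64(-0.028), 19), (np.float64(-0.024), 3), (np.float64(0.044), 8), (np.float64(0.048), 40), (np.float64(0.052), 10), (np.float64(0.056), 1), (np.float64(0.064), 1), (np.float64(0.068), 11), (np.float64(0.072), 3), (np.float64(0.092), 1), (np.float64(0.096), 3), (np.float64(0.1), 2), (np.float64(0.104), 1), (np.float64(0.108), 2), (np.float64(0.112), 1), (np.float64(0.116), 3), (np.float64(0.12), 4), (np.float64(0.124), 1), (np.float64(0.128), 26), (np.float64(0.132), 12), (np.float64(0.14), 3), (np.float64(0.148), 2), (np.float64(0.152), 2), (np.float64(0.156), 2), (np.float64(0.16), 2)]
```

Run:
```python
from h import *
a=.0954;w=lambda X,Y,z:(round(X*np.cos(a)-Y*np.sin(a),4),round(X*np.sin(a)+Y*np.cos(a),4),z)
rel([w(.47,-.0203,.12),w(.47,-.0203,.010)],rot(np.degrees(a),90))
```

```text
t 5.05 rotvec [-12.1 -24.2  18.6]
(np.float64(0.4698), np.float64(0.0246), 0.12) shift [-0.0408 -0.0098  0.1724]
(np.float64(0.4698), np.float64(0.0246), 0.01) shift [-0.0884  0.0048  0.2705]
```

```bash
python3 -m crank '[{"ax":-12.1,"ay":-24.2,"az":18.6,"tx":-0.041,"ty":-0.01,"tz":0.172,"hand":0.38},{"ax":-12.1,"ay":-24.2,"az":18.6,"tx":-0.041,"ty":-0.01,"tz":0.172,"hand":0.38},{"ax":-12.1,"ay":-24.2,"az":18.6,"tx":-0.041,"ty":-0.01,"tz":0.172,"hand":0.38},{"ax":-12.1,"ay":-24.2,"az":18.6,"tx":-0.041,"ty":-0.01,"tz":0.172,"hand":0.38},{"ax":-12.1,"ay":-24.2,"az":18.6,"tx":-0.041,"ty":-0.01,"tz":0.172,"hand":0.38},{"ax":-12.1,"ay":-24.2,"az":18.6,"tx":-0.041,"ty":-0.01,"tz":0.172,"hand":0.38},{"ax":-12.1,"ay":-24.2,"az":18.6,"tx":-0.041,"ty":-0.01,"tz":0.172,"hand":0.38}]'
python3 - <<'E'
from h import *
a=.0954;w=lambda X,Y,z:(round(X*np.cos(a)-Y*np.sin(a),4),round(X*np.sin(a)+Y*np.cos(a),4),z)
rel([w(.47,-.0203,.010)],rot(np.degrees(a),90))
s=arm.observe();p,d=arm.capture("wrist");P=cloud("wrist",d,s)
x,y,z=np.moveaxis(P,-1,0);m=(z>.064)&(z<.078)&(d>.05)&(np.hypot(x-.537,y-.031)<.05)
q=P[m];print(m.sum(),q.min(0).round(3),q.max(0).round(3),circ(cv2.convexHull(q[:,:2].astype(np.float32))[:,0]))
E
```

```text
time_s: 5.63
position: [0.4695, 0.0273, 0.1172]
eef_rot: [-0.001, 0.999, 0.05, -0.003]
wrist_force: [-1.2, 0.6, -0.1]
finger_gap: 0.0363
grip_force: 0.0
t 5.6333 rotvec [-0.1  0.3  0.3]
(np.float64(0.4698), np.float64(0.0246), 0.01) shift [0.0006 0.003  0.1072]
4424 [0.509 0.006 0.07 ] [0.561 0.058 0.074] (array([0.53506158, 0.0320711 ]), np.float64(0.02570774320845506))
```

```bash
python3 -m crank '[{"ax":0,"ay":0,"az":0.3,"tx":0,"ty":0.002,"tz":0.04,"hand":0.38},{"ax":0,"ay":0,"az":0.3,"tx":0,"ty":0.002,"tz":0.075,"hand":0.38},{"ax":0,"ay":0,"az":0.3,"tx":0,"ty":0.002,"tz":0.1,"hand":0.38},{"ax":0,"ay":0,"az":0.3,"tx":0,"ty":0.002,"tz":0.108,"hand":0.38},{"ax":0,"ay":0,"az":0.3,"tx":0,"ty":0.002,"tz":0.108,"hand":0.38},{"ax":0,"ay":0,"az":0.3,"tx":0,"ty":0.002,"tz":0.108,"hand":0.38}]'
python3 - <<'E'
from h import *
a=.0954;w=lambda X,Y,z:(round(X*np.cos(a)-Y*np.sin(a),4),round(X*np.sin(a)+Y*np.cos(a),4),z)
rel([w(.504,-.0195,.010),w(.572,.0103,.010),w(.652,.0103,.010)],rot(np.degrees(a),90))
E
```

```text
time_s: 6.18
position: [0.4701, 0.0244, 0.0131]
eef_rot: [-0.002, 0.999, 0.048, 0.001]
wrist_force: [0.4, -1.5, 0.3]
finger_gap: 0.0361
grip_force: 0.0
t 6.1833 rotvec [-0.2 -0.1 -0. ]
(np.float64(0.5036), np.float64(0.0286), 0.01) shift [ 0.0337 -0.001   0.0032]
(np.float64(0.5684), np.float64(0.0647), 0.01) shift [ 0.1017 -0.0308  0.0034]
(np.float64(0.6481), np.float64(0.0724), 0.01) shift [ 0.1817 -0.0308  0.0036]
```

```bash
python3 -m crank '[{"ax":0,"ay":0,"az":0,"tx":0.012,"ty":-0.001,"tz":0.003,"hand":0.38},{"ax":0,"ay":0,"az":0,"tx":0.022,"ty":-0.001,"tz":0.003,"hand":0.38},{"ax":0,"ay":0,"az":0,"tx":0.029,"ty":-0.001,"tz":0.003,"hand":0.38},{"ax":0,"ay":0,"az":0,"tx":0.034,"ty":-0.001,"tz":0.003,"hand":0.38},{"ax":0,"ay":0,"az":0,"tx":0.038,"ty":-0.002,"tz":0.003,"hand":0.38},{"ax":0,"ay":0,"az":0,"tx":0.043,"ty":-0.004,"tz":0.003,"hand":0.38},{"ax":0,"ay":0,"az":0,"tx":0.049,"ty":-0.007,"tz":0.003,"hand":0.38},{"ax":0,"ay":0,"az":0,"tx":0.055,"ty":-0.01,"tz":0.003,"hand":0.38},{"ax":0,"ay":0,"az":0,"tx":0.061,"ty":-0.013,"tz":0.003,"hand":0.38},{"ax":0,"ay":0,"az":0,"tx":0.067,"ty":-0.016,"tz":0.003,"hand":0.38}]'; python3 -m crank '[{"ax":0,"ay":0,"az":0,"tx":0.006,"ty":-0.003,"tz":0,"hand":0.38},{"ax":0,"ay":0,"az":0,"tx":0.012,"ty":-0.006,"tz":0,"hand":0.38},{"ax":0,"ay":0,"az":0,"tx":0.018,"ty":-0.009,"tz":0,"hand":0.38},{"ax":0,"ay":0,"az":0,"tx":0.024,"ty":-0.012,"tz":0,"hand":0.38},{"ax":0,"ay":0,"az":0,"tx":0.029,"ty":-0.0145,"tz":0,"hand":0.38},{"ax":0,"ay":0,"az":0,"tx":0.033,"ty":-0.015,"tz":0,"hand":0.38},{"ax":0,"ay":0,"az":0,"tx":0.035,"ty":-0.015,"tz":0,"hand":0.38}]'
python3 - <<'E'
from h import *
a=.0954;w=lambda X,Y,z:(round(X*np.cos(a)-Y*np.sin(a),4),round(X*np.sin(a)+Y*np.cos(a),4),z)
rel([w(.572,.0103,.010),w(.652,.0103,.010)],rot(np.degrees(a),90))
s=arm.observe();p,d=arm.capture("wrist");P=cloud("wrist",d,s)
x,y,z=np.moveaxis(P,-1,0);m=(z>.064)&(z<.078)&(d>.05)&(np.hypot(x-.6,y-.068)<.05)
q=P[m];c=circ(cv2.convexHull(q[:,:2].astype(np.float32))[:,0]) if m.sum()>20 else None;print(m.sum(),c)
if c:print("XY",c[0]@[np.cos(a),np.sin(a)],c[0]@[-np.sin(a),np.cos(a)], q[:,2].min(),q[:,2].max())
cv2.imwrite("pics/w5.png",p[:,:,::-1])
E
```

```text
time_s: 7.02
position: [0.5354, 0.0479, 0.009]
eef_rot: [-0.001, 0.999, 0.048, 0.0]
wrist_force: [-2.6, -1.8, 2.3]
finger_gap: 0.0364
grip_force: 1.4
time_s: 7.6
position: [0.5688, 0.066, 0.0091]
eef_rot: [-0.001, 0.999, 0.048, 0.001]
wrist_force: [-1.2, -0.1, 2.2]
finger_gap: 0.0361
grip_force: 1.2
t 7.6 rotvec [-0.2 -0.1  0. ]
(np.float64(0.5684), np.float64(0.0647), 0.01) shift [-0.0005  0.0012 -0.001 ]
(np.float64(0.6481), np.float64(0.0724), 0.01) shift [ 0.0796  0.0012 -0.0008]
12510 (array([0.589724  , 0.06904673]), np.float64(0.032956192524993856))
XY 0.5936195185640686 0.012558394193755915 0.06402689727814179 0.07792530323214597
```

View pics/w5.png

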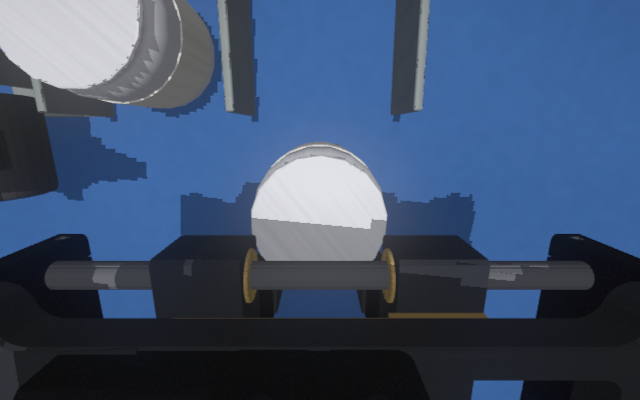

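The tin sits upright in the fingers at about (319,205). The bay's mid-line is at column 325, so the tin is about 2 mm left of centre. I'll correct that on the way in.

```bash
python3 -m crank '[{"ax":0,"ay":0,"az":0,"tx":0.005,"ty":0.001,"tz":0,"hand":0.38},{"ax":0,"ay":0,"az":0,"tx":0.011,"ty":0.002,"tz":0,"hand":0.38},{"ax":0,"ay":0,"az":0,"tx":0.017,"ty":0.002,"tz":0,"hand":0.38},{"ax":0,"ay":0,"az":0,"tx":0.023,"ty":0.002,"tz":0,"hand":0.38},{"ax":0,"ay":0,"az":0,"tx":0.029,"ty":0.002,"tz":0,"hand":0.38},{"ax":0,"ay":0,"az":0,"tx":0.035,"ty":0.002,"tz":0,"hand":0.38},{"ax":0,"ay":0,"az":0,"tx":0.041,"ty":0.002,"tz":0,"hand":0.38},{"ax":0,"ay":0,"az":0,"tx":0.047,"ty":0.002,"tz":0,"hand":0.38}]'; python3 -m crank '[{"ax":0,"ay":0,"az":0,"tx":0.006,"ty":0,"tz":0,"hand":0.38},{"ax":0,"ay":0,"az":0,"tx":0.012,"ty":0,"tz":0,"hand":0.38},{"ax":0,"ay":0,"az":0,"tx":0.018,"ty":0,"tz":0,"hand":0.38},{"ax":0,"ay":0,"az":0,"tx":0.023,"ty":0,"tz":0,"hand":0.38},{"ax":0,"ay":0,"az":0,"tx":0.027,"ty":0,"tz":0,"hand":0.38},{"ax":0,"ay":0,"az":0,"tx":0.03,"ty":0,"tz":0,"hand":0.38},{"ax":0,"ay":0,"az":0,"tx":0.032,"ty":0,"tz":0,"hand":0.38},{"ax":0,"ay":0,"az":0,"tx":0.032,"ty":0,"tz":0,"hand":0.38}]'
python3 - <<'E'
from h import *
a=.0954
s=arm.observe();p,d=arm.capture("wrist")
cv2.imwrite("pics/w6.png",p[:,:,::-1])
for n in("scene","side"):
    p,d=arm.capture(n);P=cloud(n,d);x,y,z=np.moveaxis(P,-1,0)
    m=(z>.064)&(z<.076)&(np.hypot(x-.679,y-.075)<.034)&(p.min(-1)>120);q=P[m];print(n,m.sum())
    if m.sum()>20:
        c=circ(cv2.convexHull(q[:,:2].astype(np.float32))[:,0]);print(c,"X",c[0]@[np.cos(a),np.sin(a)],"Y",c[0]@[-np.sin(a),np.cos(a)])
E
```

```text
time_s: 8.32
position: [0.6159, 0.0682, 0.0091]
eef_rot: [-0.001, 0.999, 0.048, 0.001]
wrist_force: [-1.1, -1.1, -0.6]
finger_gap: 0.0359
grip_force: 0.6
time_s: 8.98
position: [0.6474, 0.0712, 0.0092]
eef_rot: [-0.001, 0.999, 0.048, 0.001]
wrist_force: [-0.2, 0.4, 0.1]
finger_gap: 0.0359
grip_force: 0.0
scene 158
(array([0.68059106, 0.07451573]), np.float64(0.024247435544310334)) X 0.684594342637071 Y 0.009346952568289836
side 0
```

View pics/w6.png

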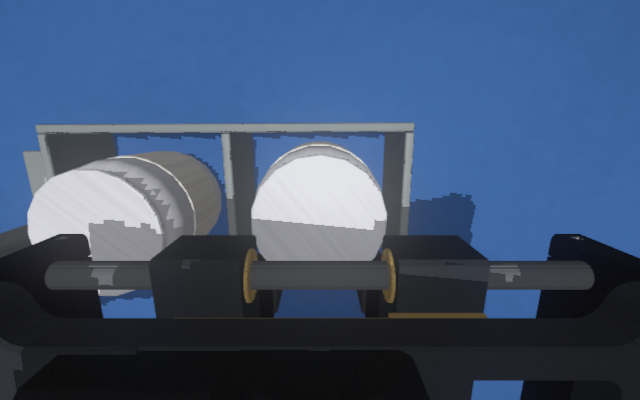

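The tin is upright in the right bay, clear of both walls, with a small gap to the back wall. I nudge 3 mm more, then back straight out and rise.

```bash
python3 -m crank '[{"ax":0,"ay":0,"az":0,"tx":0.0015,"ty":0,"tz":0,"hand":0.38},{"ax":0,"ay":0,"az":0,"tx":0.003,"ty":0,"tz":0,"hand":0.38},{"ax":0,"ay":0,"az":0,"tx":0.003,"ty":0,"tz":0,"hand":0.38}]'; python3 -m crank '[{"ax":0,"ay":0,"az":0,"tx":-0.01,"ty":0,"tz":0,"hand":0.38},{"ax":0,"ay":0,"az":0,"tx":-0.03,"ty":0,"tz":0,"hand":0.38},{"ax":0,"ay":0,"az":0,"tx":-0.06,"ty":0,"tz":0,"hand":0.38},{"ax":0,"ay":0,"az":0,"tx":-0.1,"ty":0,"tz":0,"hand":0.38},{"ax":0,"ay":0,"az":0,"tx":-0.14,"ty":0,"tz":0,"hand":0.38},{"ax":0,"ay":0,"az":0,"tx":-0.16,"ty":0,"tz":-0.03,"hand":0.38},{"ax":0,"ay":0,"az":0,"tx":-0.17,"ty":0,"tz":-0.07,"hand":0.38},{"ax":0,"ay":0,"az":0,"tx":-0.17,"ty":0,"tz":-0.11,"hand":0.38},{"ax":0,"ay":0,"az":0,"tx":-0.17,"ty":0,"tz":-0.15,"hand":0.38},{"ax":0,"ay":0,"az":0,"tx":-0.17,"ty":0,"tz":-0.15,"hand":0.38}]';  python3 - <<'E'
from h import *
a=.0954
out=[]
for n,b in(("scene",(290,410,130,250)),("side",(240,360,150,270))):
    p,d=arm.capture(n);P=cloud(n,d);x,y,z=np.moveaxis(P,-1,0);u0,u1,v0,v1=b
    out.append(cv2.resize(p[v0:v1,u0:u1,::-1],(400,400)))
    for nm,c0 in(("A",(.679,.075)),("B",(.665,.159))):
        m=(z>.066)&(z<.076)&(np.hypot(x-c0[0],y-c0[1])<.034)&(p.min(-1)>120);q=P[m]
        if m.sum()>20:
            l=(q.min(0)+q.max(0))/2;print(n,nm,m.sum(),l[:2],"X",l[:2]@[np.cos(a),np.sin(a)],"Y",l[:2]@[-np.sin(a),np.cos(a)])
cv2.imwrite("pics/f7.png",np.hstack(out))
E
```

```text
time_s: 9.38
position: [0.6503, 0.0715, 0.0093]
eef_rot: [-0.001, 0.999, 0.048, 0.001]
wrist_force: [-0.8, 0.7, -0.8]
finger_gap: 0.0361
grip_force: 0.2
time_s: 10.22
position: [0.4833, 0.0548, 0.1658]
eef_rot: [-0.001, 0.999, 0.048, 0.006]
wrist_force: [1.0, 0.5, -0.3]
finger_gap: 0.0363
grip_force: 0.0
scene A 188 [0.68005654 0.07519184] X 0.6841266570317222 Y 0.010070900445230933
scene B 169 [0.66457789 0.15995436] X 0.6767924761743199 Y 0.09592242727539806
side A 105 [0.68607468 0.07530696] X 0.6901283973524835 Y 0.009612238119790764
side B 141 [0.666412   0.16148029] X 0.6787636004420362 Y 0.09726670963762431
```

View pics/f7.png

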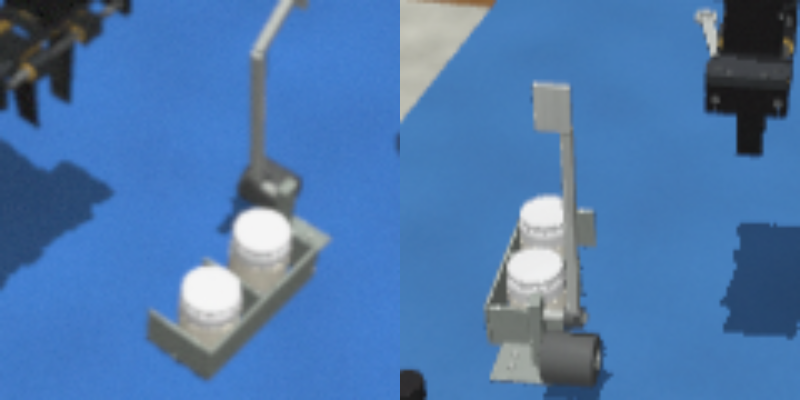

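Both tins stand upright in their bays. The stray tin is at (210,295) in the left half, deep in the right bay. The keeper is up on its stop and the hand is clear.

```bash
python3 -c "
from station import arm;print(arm.finish_job())"
```

```text
the job is handed in; nothing more can be done
None
```

The keeper bar is raised and staying up by itself on its stop, the stray tin is upright and fully into the right bay, tin B was not moved, and the job was handed in at about 10 s, with the result of the judging not shown.

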